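# Complete the socket carrier and lift it level

## Robot

A 6-joint arm with a two-finger parallel gripper is mounted at the origin on the work surface. World frame = base frame: x ahead of the robot, y to its left, z up, the work surface at z = 0. Lengths are in m, angles in rad, forces in N, time in s.
With the tool pointing down it reaches from about 0.35 to 0.975 m from the base axis. Payload 4.9 kg.
Tool frame: the origin (TCP) lies at the very end of the fingers, on their centre line; the grasp point (between the pads) lies 19 mm behind it; z points along the fingers, y is the direction in which the jaws open and shut (so a half turn about z gives the same grasp; the last joint's range is limited). The gripper opens to 85 mm and grips with 20 to 120 N. Pads are 22 mm wide; open, the fingers measure 114 mm over their backs; the gripper's body (76 mm by 85 mm) begins 54 mm behind the grasp point. The pads swing forward as they close: fully open they stand 13 mm farther back than shut.
Start: joints at [-1.293, 0.053, 1.613, -0, 1.476, -0.119], TCP at [0.242, -0.576, 0.231] pointing down, gripper open.
Joint ranges: [-3.01, 3.01], [-1.01, 2.22], [0.06, 2.58], [-1.02, 4.17], [0.09, 2.62], [-3.14, 3.14]. Speed limits (rad/s): [2.57, 2.57, 3.14, 3.14, 3.14, 3.14].

## Interface

Orientations are given as a unit quaternion [w, x, y, z].
In Python, from plant import monitor, eyes, manip gives the robot as it stands.
- The arm moves only by the tool step_arm, never from a script. Its argument "motion" is a list of rows, each a list of 7 numbers: the shift along the world's x, y, z scaled (see below), then the turn, a rotation vector about the world's x, y, z scaled (see below), then the closure in counts, from 0 (fully open) to 255 (shut). In form: [[x, y, z, ax, ay, az, grip], ...]. A call has 1 to 10 rows; each row is the pose to reach, as a shift and turn from the pose commanded when the call began; what a row does not reach only later rows make up. The controller multiplies each number of a shift by 0.5 m and each number of a turn by 1.5 rad. A row lasts 1/10 s, in which the tool goes at most 50 mm and 8.59 degrees, less where a joint would pass 70% of its speed; a pose out of reach is approached as far as the arm can. A call with a number of a shift or a turn outside -1 to 1 is refused whole. A call with a gripper value outside its range is refused whole. The fingers move at their own pace and stop on an object; the grip force is fixed at half the most. Time passes only in rows, so rows that repeat a pose let the fingers close. It gives the time, the measured TCP pose, the force and the opening at its end, in the units of the state.
- monitor.state(): the state, without advancing time (a new reading comes with each control period).
- eyes.grab_frame(name): name is "scene" or "side" or "wrist"; returns a dict with "pixels" (384x512x3 uint8, red, green, blue), "mtx" (3x3 intrinsics, pixels), "rvec" (rotation vector, rad) and "tvec" (3), from world to camera coordinates, as OpenCV has them; the wrist camera has in their place "hand_eye" (4x4, takes a point from camera to tool coordinates, whose origin is the TCP and whose axes are the flange's). Camera axes: x right, y down, z forward; pixel columns grow to the right and rows downward; lengths in m; the calibration is good to about 2 mm. A picture is of the moment at which its call begins: read the wrist's pose just before it. There is no depth.
- manip.job_done(): hands the job in, once; it reports no verdict.
Trained networks look in the newest picture that a camera, given by its name, has taken for a name from the list of things; names that differ only in an ending like _2 or _b are one class to them, and where a whole thing is asked for, a point or a joint stands for the part that bears it (a point fixed in the world has none). Each returns a list of dicts, best first, with "p" (0 to 1); they miss things now and then, are a little off and sometimes report something else, mostly with a low value. They report only what shows in the picture. A call takes as long as a camera call. They do not tell look-alikes from the thing itself.
- eyes.look_for(name, camera): "box" ([centre column, centre row, width, height] in pixels, round what is visible of it).
- eyes.pinpoint(name, camera): "uv" ([column, row] in pixels: a listed point, or the origin of a listed thing).
The state is a dict: "time": time; "joint_pos": joint angles; "joint_vel": joint speeds; "joint_efforts": joint torques, N m; "tool_pos": TCP position; "tool_rot": TCP orientation; "contact_force": force on the tool from outside, world axes, zero at the start; "ft_torque": the same for the moment, N m; "gripper_width": opening from 0.0 (shut) to 1.0 (fully open).
Only numpy, scipy, OpenCV 4.12 (cv2) and the standard library are available. Lean on these libraries where they do the work, as an engineer would, in place of code of your own. Each camera call takes 0.05 s, during which the arm holds its last target.

## Task

Slip the loose tall socket onto the empty post of the socket carrier, all the way down, and let go of it. Then take the carrier by its middle handle, lift it about 10 cm clear of the bench (at least 5 cm) and finish while still holding it there, level and still, with both tall sockets on their posts and nothing but the gripper carrying it. Leave the short socket, the screwdriver and the parts tray where they are.

Things in the scene. Friction and masses are not known exactly. Their poses are not given: they have to be found in the camera images.
- carrier: loose socket carrier, 0.2-0.35 kg empty, standing at any yaw: black plinth 220 (its x) x 70 (y) x 14 mm high, a steel post (11 mm diameter, top 54 mm above the underside) 80 mm from the middle at each end, a handle in the middle, fixed rows of 16 mm high bits beside it. Origin: centre of its underside, z up. Full post at its -x end, empty post at its +x end.
- handle (a point): middle of the carrier's handle bar: a rubber bar 60 mm long along the carrier's x, 16 mm wide (y), 18 mm high (z), its top 100 mm above the carrier's underside, on two uprights. This point is the bar's centre, 91 mm above the underside.
- empty_post (a point): foot of the empty post: on the post's axis at the plinth's top, 80 mm along +x and 14 mm above the carrier's origin. The post stands 40 mm above this point, the top 5 mm tapered from 11 to 5 mm in diameter. A fully seated socket has its origin here.
- full_post (a point): foot of the other, equal post, 80 mm along -x of the carrier's origin, which already bears a tall socket.
- loose_socket: plain steel wrench socket: an upright tube, 60 mm tall, 32 mm outside diameter over its lower 24 mm and 29 mm above, 16 mm bore right through. 0.12 to 0.19 kg. Stands alone on the bench. Origin: centre of its underside; z up.
- seated_socket: the same kind of tall socket, 60 mm, 0.12 to 0.19 kg, already down on the carrier's full post and loose on it. Origin: centre of its underside.
- short_socket: bystander: plain steel wrench socket: an upright tube, 32 mm tall, 32 mm outside diameter over its lower 13 mm and 29 mm above, 16 mm bore right through. Stands on the bench. Origin: centre of its underside.
- screwdriver: bystander: a screwdriver lying on the bench at the far left of the work, roughly pointing away from the robot.
- parts_tray: bystander: an open grey tray of small fasteners, 90 x 70 x 28 mm, on the bench beyond the work. Origin: centre of its underside.
Not all that is in view belongs to the job. Leave any yellow look-alike of the loose_socket alone.

How it is judged:
By the outcome, as a careful person would: the job done as asked, in the order asked, and still so for the second after the job is handed in, while the arm keeps its last pose, push and grip.
It also fails if it takes over 58 s, if anything falls off the work surface, if the arm or the gripper's body presses on something with over 40 N, if the wrist force passes 120 N, or if a joint passes its speed limit or range.

## Working session

There is one attempt and no reset: what is moved stays moved. The work goes in short steps, Python scripts to look and compute and a tool call to move; the robot and the scene stay as the last step left them, time stands still between calls to the robot, and variables do not carry over. Pictures are saved under pics/ and viewed, and the job is handed in when it is done.

Besides the shell and the picture viewer there is one more tool, called after "Call:" as name(argument=value, ...), one argument or row to a line, values as JSON. step_arm: Moves the arm, as the interface text tells. Its arguments: {"type":"object","properties":{"motion":{"type":"array","items":{"type":"array","items":{"type":"number"}}}},"required":["motion"]}

```bash
ls; mkdir -p pics
cat > h.py <<'E'
import numpy as np,cv2
from plant import monitor,eyes,manip
def grab(n,fn=None):
    f=eyes.grab_frame(n)
    if fn: cv2.imwrite('pics/'+fn,f['pixels'][:,:,::-1])
    return f
def cam(f,st=None):
    K=np.array(f['mtx'],float)
    if 'rvec' in f:
        R=cv2.Rodrigues(np.array(f['rvec'],float))[0];t=np.array(f['tvec'],float).reshape(3)
        return K,R,t
    from scipy.spatial.transform import Rotation as Ro
    w,x,y,z=st['tool_rot'];T=np.eye(4);T[:3,:3]=Ro.from_quat([x,y,z,w]).as_matrix();T[:3,3]=st['tool_pos']
    M=np.linalg.inv(T@np.array(f['hand_eye']));return K,M[:3,:3],M[:3,3]
def onz(c,uv,z):
    K,R,t=c;d=R.T@np.linalg.solve(K,[uv[0],uv[1],1.]);o=-R.T@t
    return o+d*(z-o[2])/d[2]
def proj(c,p):
    K,R,t=c;q=K@(R@np.array(p)+t);return q[:2]/q[2]
def tri(obs):
    A=[];b=[]
    for c,uv in obs:
        K,R,t=c;d=R.T@np.linalg.solve(K,[uv[0],uv[1],1.]);d/=np.linalg.norm(d);o=-R.T@t
        P=np.eye(3)-np.outer(d,d);A.append(P);b.append(P@o)
    return np.linalg.lstsq(np.vstack(A),np.hstack(b),rcond=None)[0]
E
python3 - <<'E'
from h import *
np.set_printoptions(precision=4,suppress=True)
s=monitor.state();print(s)
C={}
for n in['scene','side','wrist']:
    f=grab(n,n+'0.png');C[n]=cam(f,s);print(n,-C[n][1].T@C[n][2],f.get('hand_eye'))
    for k in['loose_socket','seated_socket','short_socket','carrier','handle','empty_post','full_post']:
        r=eyes.pinpoint(k,n)
        z={'handle':.091,'empty_post':.014,'full_post':.014,'seated_socket':.014}.get(k,0)
        for q in r[:4]: print(k,round(q['p'],2),np.round(q['uv'],1),onz(C[n],q['uv'],z)[:2])
E
```

```text
pics
{'time': 0.0, 'joint_pos': array([-1.293 ,  0.0533,  1.6143,  0.    ,  1.476 , -0.119 ]), 'joint_vel': array([ 0.0003, -0.0003, -0.    ,  0.0002, -0.0017,  0.0005]), 'joint_efforts': array([ -0.0003, -39.3678, -37.0174,  -0.0001,   0.0069,  -0.    ]), 'tool_pos': array([ 0.2414, -0.5758,  0.2301]), 'tool_rot': array([-0.001 ,  0.9804,  0.1971, -0.0001]), 'contact_force': array([ 0.1747, -0.0297,  0.291 ]), 'ft_torque': array([ 0.0121, -0.0133,  0.0301]), 'gripper_width': 0.9988265117109573}
scene [1.2613 0.3259 0.7959] None
loose_socket 0.72 [209.7 173.6] [ 0.5002 -0.1587]
loose_socket 0.61 [196.3 188.1] [ 0.5775 -0.1665]
loose_socket 0.6 [230.  180.4] [ 0.5052 -0.082 ]
loose_socket 0.54 [220.5 160.1] [ 0.4242 -0.1562]
seated_socket 0.48 [284.  181.6] [0.4602 0.0871]
short_socket 0.41 [167.5 178.3] [ 0.5719 -0.2769]
carrier 0.65 [283.9 205.1] [0.5442 0.1165]
handle 0.84 [287.7 184.6] [0.547  0.1244]
empty_post 0.94 [282.1 219.1] [0.6107 0.1334]
full_post 0.58 [283.4 184.6] [0.4739 0.0898]
side [ 0.3407 -0.6101  0.889 ] None
loose_socket 0.88 [282.8 291.6] [ 0.5775 -0.1705]
loose_socket 0.85 [218.3 307.6] [ 0.4307 -0.1599]
loose_socket 0.69 [264.4 264.8] [ 0.5634 -0.0914]
loose_socket 0.64 [245.8 297.7] [ 0.4947 -0.1573]
seated_socket 0.71 [202.2 215.8] [0.4633 0.0865]
seated_socket 0.4 [251.  180.8] [0.6189 0.1595]
short_socket 0.65 [300.6 332.5] [ 0.5765 -0.2714]
handle 0.89 [227.8 178.1] [0.5435 0.1191]
empty_post 0.94 [252.5 183.4] [0.6195 0.1493]
full_post 0.79 [204.2 212.4] [0.471  0.0954]
wrist [ 0.31   -0.5479  0.3726] [[-0.0001 -0.9563 -0.2925  0.0741]
 [ 1.     -0.0002  0.0005  0.0004]
 [-0.0005 -0.2925  0.9563 -0.1425]
 [ 0.      0.      0.      1.    ]]
```

Run:
```python
import cv2
a=cv2.imread('pics/scene0.png');b=cv2.imread('pics/side0.png')
cv2.imwrite('pics/sc_crop.png',cv2.resize(a[110:260,120:340],None,fx=3.6,fy=3.6,interpolation=3))
cv2.imwrite('pics/si_crop.png',cv2.resize(b[130:350,150:350],None,fx=2.7,fy=2.7,interpolation=3))
```

```text
(no output)
```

View pics/scene0.png

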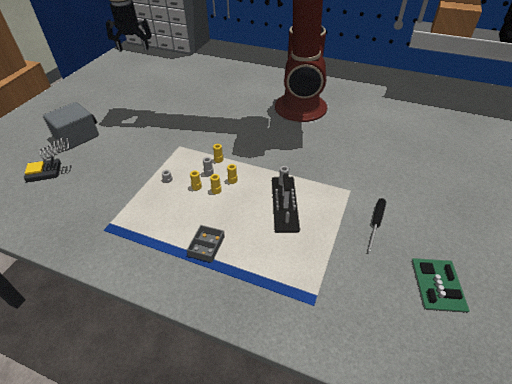

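View pics/sc_crop.png

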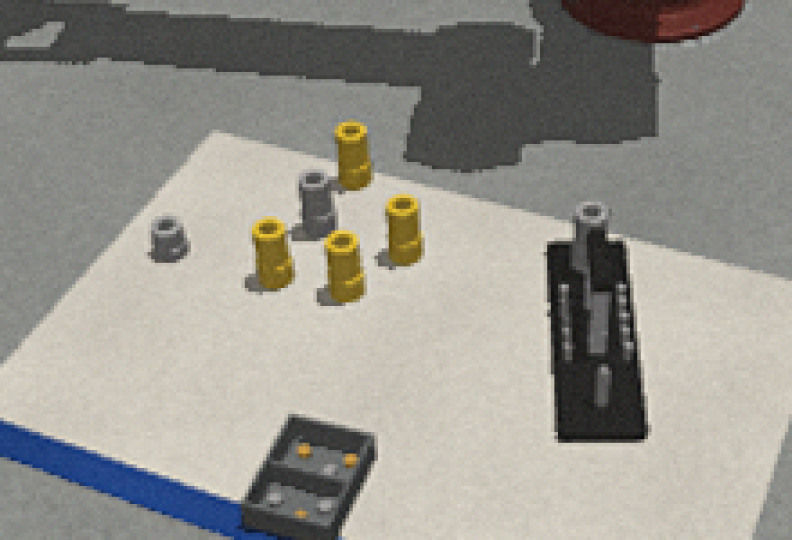

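View pics/si_crop.png

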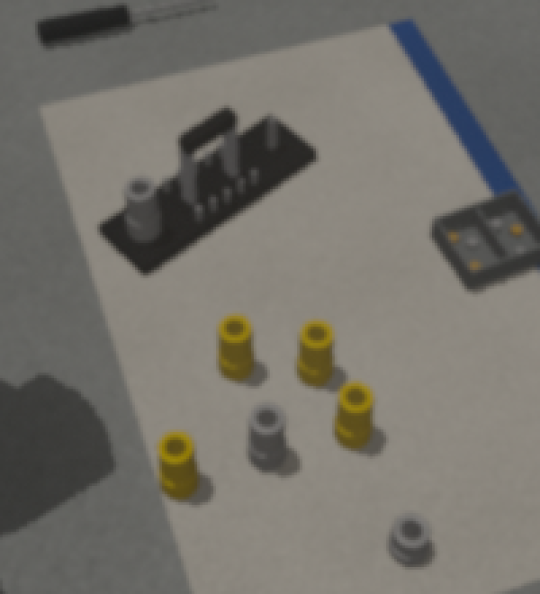

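Candidates for loose_socket in the scene picture:
- Bare steel tall tube: foot at (210,174), side view (246,298).
- Yellow look-alikes: (220,160), (196,188), (215,190) and (230,180).
- Steel short socket: (167,176).

I choose the steel tall one. The crops show it as grey and clearly taller than the short socket, at about (0.498, -0.158). Next I hover over it.

Call:
step_arm(
  motion=[
    [0.04, 0.06, 0, 0, 0, 0.02, 0],
    [0.09, 0.15, -0.01, 0, 0, 0.05, 0],
    [0.14, 0.23, -0.02, 0, 0, 0.08, 0],
    [0.2, 0.32, -0.02, 0, 0, 0.1, 0],
    [0.25, 0.41, -0.03, 0, 0, 0.13, 0],
    [0.3, 0.49, -0.03, 0, 0, 0.16, 0],
    [0.36, 0.58, -0.04, 0, 0, 0.18, 0],
    [0.41, 0.66, -0.05, 0, 0, 0.21, 0],
    [0.46, 0.75, -0.06, 0, 0, 0.233, 0],
    [0.514, 0.836, -0.06, 0, 0, 0.233, 0],
  ],
)

```text
time: 2.2
tool_pos: [0.4951, -0.1623, 0.2009]
tool_rot: [-0.0, 0.931, 0.365, -0.0]
contact_force: [-0.2, -0.4, 0.2]
gripper_width: 1.001
```

Call:
step_arm(
  motion=[
    [0, 0, 0, 0, 0, 0, 0],
    [0, 0, 0, 0, 0, 0, 0],
    [0, 0, 0, 0, 0, 0, 0],
  ],
)

```text
time: 2.5
tool_pos: [0.4945, -0.1651, 0.2015]
tool_rot: [0.0, 0.931, 0.364, -0.0]
contact_force: [-0.6, -0.3, 0.5]
gripper_width: 0.998
```

```bash
cat > look.py <<'E'
from h import *
import sys
np.set_printoptions(precision=4,suppress=True)
tag=sys.argv[1];cams=sys.argv[2].split(',');names=sys.argv[3].split(',') if len(sys.argv)>3 else []
Z={'handle':.091,'empty_post':.014,'full_post':.014,'seated_socket':.014}
s=monitor.state();print({k:s[k] for k in['time','tool_pos','tool_rot','contact_force','gripper_width']})
for n in cams:
    s=monitor.state();f=grab(n,f'{n}_{tag}.png');c=cam(f,s)
    for k in names:
        for q in eyes.pinpoint(k,n)[:5]: print(n,k,round(q['p'],2),np.round(q['uv'],1),onz(c,q['uv'],Z.get(k,0))[:2])
E
python3 look.py a wrist loose_socket,short_socket,handle,empty_post,full_post
```

```text
{'time': 2.5, 'tool_pos': array([ 0.4945, -0.1651,  0.2015]), 'tool_rot': array([ 0.0002,  0.9313,  0.3642, -0.0001]), 'contact_force': array([-0.5749, -0.2784,  0.499 ]), 'gripper_width': 0.9984810612385753}
wrist loose_socket 0.94 [310.2 117.7] [ 0.5759 -0.1708]
wrist loose_socket 0.85 [261.   82.9] [ 0.5651 -0.104 ]
wrist loose_socket 0.75 [261.  160.9] [ 0.5009 -0.1635]
wrist loose_socket 0.64 [206.  106.6] [ 0.5044 -0.0754]
wrist loose_socket 0.59 [220.8 207.5] [ 0.4232 -0.1668]
wrist short_socket 0.84 [371.7 176.6] [ 0.5779 -0.2755]
wrist full_post 0.61 [55.4 21.9] [0.4667 0.0863]
```

View pics/wrist_a.png

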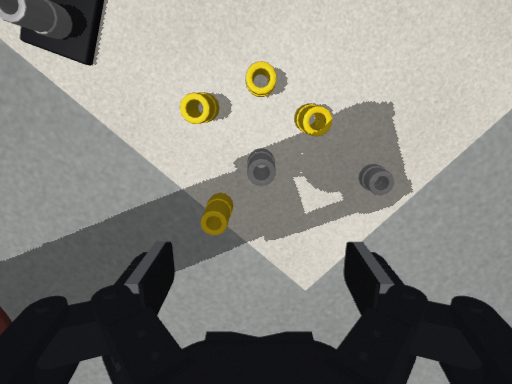

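Run:
```python
from h import *
s=monitor.state();f=grab('wrist');c=cam(f,s);np.set_printoptions(precision=4,suppress=True)
im=f['pixels'][:,:,::-1].copy()
big=cv2.resize(im[130:210,215:305],None,fx=7,fy=7,interpolation=cv2.INTER_CUBIC)
g=f['pixels'].astype(int)
for (x,y,col) in [(.501,-.1635,(0,0,255)),(.498,-.158,(0,255,0))]:
  for z,r in((0,.016),(.06,.0145)):
    P=[proj(c,[x+r*np.cos(a),y+r*np.sin(a),z]) for a in np.linspace(0,6.28,40)]
    P=((np.array(P)-[215,130]+.5)*7).astype(int)
    cv2.polylines(big,[P],True,col,1)
cv2.imwrite('pics/crop_a.png',np.clip(big*1.6,0,255).astype('uint8'))
```

```text
(no output)
```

View pics/crop_a.png

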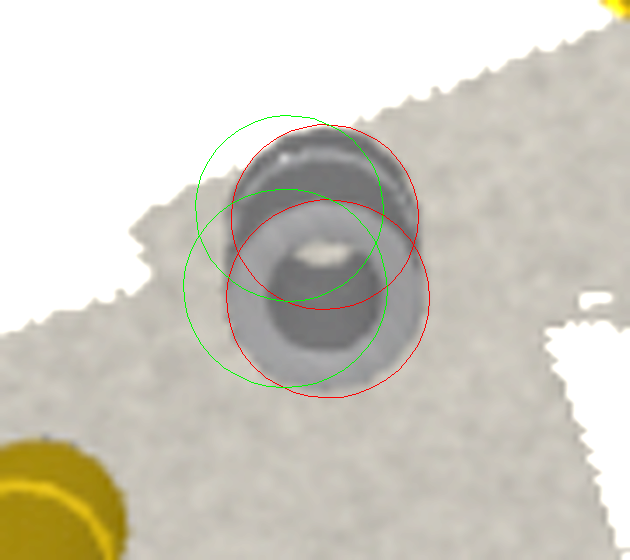

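The crop confirms it: the grey tall socket at wrist pixel (261,172) matches the projected model at (0.501, -0.1635), and the bench shows through its bore. I descend and grip.

Call:
step_arm(
  motion=[
    [0.005, 0.001, -0.04, 0, 0, 0, 0],
    [0.012, 0.003, -0.1, 0, 0, 0, 0],
    [0.013, 0.003, -0.17, 0, 0, 0, 0],
    [0.013, 0.003, -0.23, 0, 0, 0, 0],
    [0.013, 0.003, -0.28, 0, 0, 0, 0],
    [0.013, 0.003, -0.32, 0, 0, 0, 0],
    [0.013, 0.003, -0.345, 0, 0, 0, 0],
    [0.013, 0.003, -0.357, 0, 0, 0, 0],
    [0.013, 0.003, -0.357, 0, 0, 0, 0],
    [0.013, 0.003, -0.357, 0, 0, 0, 0],
  ],
)

```text
time: 3.85
tool_pos: [0.5021, -0.1634, 0.024]
tool_rot: [0.001, 0.931, 0.365, 0.001]
contact_force: [-0.7, 0.2, -1.0]
gripper_width: 1.0
```

```bash
python3 look.py b wrist
```

```text
{'time': 3.85, 'tool_pos': array([ 0.5021, -0.1634,  0.024 ]), 'tool_rot': array([0.0007, 0.9312, 0.3645, 0.0006]), 'contact_force': array([-0.6733,  0.1506, -0.9514]), 'gripper_width': 0.9996223954820933}
```

View pics/wrist_b.png

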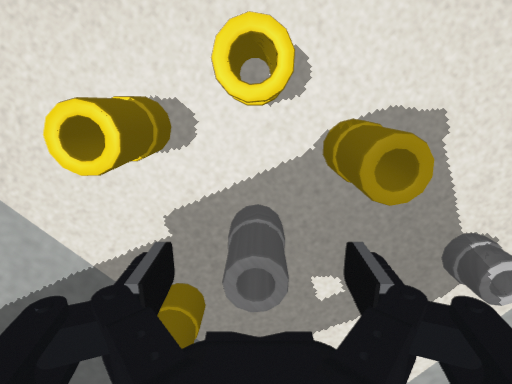

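Socket at (256,283) is centred between the jaws, and the yellow one at (183,315) is clear. I close.

Call:
step_arm(
  motion=[
    [0, 0, 0, 0, 0, 0, 120],
    [0, 0, 0, 0, 0, 0, 200],
    [0, 0, 0, 0, 0, 0, 255],
    [0, 0, 0, 0, 0, 0, 255],
    [0, 0, 0, 0, 0, 0, 255],
    [0, 0, 0, 0, 0, 0, 255],
    [0, 0, 0, 0, 0, 0, 255],
    [0, 0, 0, 0, 0, 0, 255],
    [0, 0, 0, 0, 0, 0, 255],
    [0, 0, 0, 0, 0, 0, 255],
  ],
)

```text
time: 4.9
tool_pos: [0.5012, -0.1627, 0.0235]
tool_rot: [-0.001, 0.931, 0.365, -0.0]
contact_force: [-3.5, 2.0, 5.5]
gripper_width: 0.329
```

Call:
step_arm(
  motion=[
    [0, 0, 0.02, 0, 0, 0, 255],
    [0, 0, 0.07, 0, 0, 0, 255],
    [0, 0, 0.13, 0, 0, 0, 255],
    [0, 0, 0.2, 0, 0, 0, 255],
    [0, 0, 0.27, 0, 0, 0, 255],
    [0, 0, 0.33, 0, 0, 0, 255],
    [0, 0, 0.36, 0, 0, 0, 255],
    [0, 0, 0.36, 0, 0, 0, 255],
  ],
)

```text
time: 5.7
tool_pos: [0.5026, -0.1636, 0.2057]
tool_rot: [0.002, 0.931, 0.365, 0.002]
contact_force: [-0.0, -0.2, -1.5]
gripper_width: 0.329
```

```bash
python3 look.py c wrist,side,scene handle,empty_post,full_post,carrier
```

```text
{'time': 5.7, 'tool_pos': array([ 0.5026, -0.1636,  0.2057]), 'tool_rot': array([0.002 , 0.9312, 0.3645, 0.0018]), 'contact_force': array([-0.0248, -0.1837, -1.4633]), 'gripper_width': 0.3286979276148926}
wrist full_post 0.76 [57.3 30.6] [0.469 0.084]
side handle 0.92 [229.3 176.5] [0.5486 0.1231]
side full_post 0.62 [202.4 210.2] [0.4686 0.1038]
side carrier 0.85 [224.8 200.5] [0.5348 0.1277]
scene handle 0.9 [287.7 184.8] [0.5477 0.1247]
scene empty_post 0.84 [284.7 221.7] [0.6171 0.1435]
scene full_post 0.63 [279.9 182.8] [0.4702 0.0768]
scene carrier 0.64 [286.2 204.5] [0.5393 0.1222]
```

View pics/wrist_c.png

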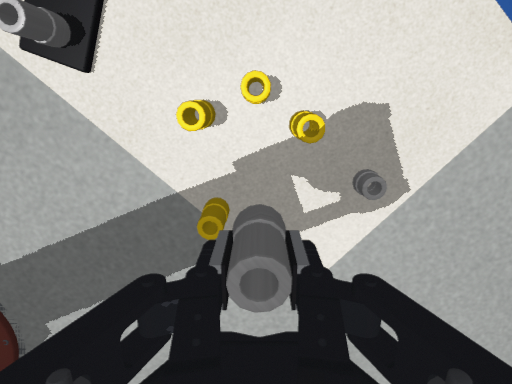

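Call:
step_arm(
  motion=[
    [0.003, 0.03, 0.02, 0, 0, -0.02, 255],
    [0.006, 0.1, 0.04, 0, 0, -0.05, 255],
    [0.012, 0.18, 0.06, 0, 0, -0.08, 255],
    [0.018, 0.26, 0.07, 0, 0, -0.11, 255],
    [0.024, 0.34, 0.07, 0, 0, -0.14, 255],
    [0.03, 0.42, 0.07, 0, 0, -0.17, 255],
    [0.034, 0.49, 0.07, 0, 0, -0.2, 255],
    [0.036, 0.53, 0.07, 0, 0, -0.225, 255],
    [0.036, 0.548, 0.07, 0, 0, -0.233, 255],
    [0.036, 0.548, 0.07, 0, 0, -0.233, 255],
  ],
)

```text
time: 7.45
tool_pos: [0.5192, 0.1117, 0.2379]
tool_rot: [0.0, 0.98, 0.198, -0.0]
contact_force: [-0.4, 0.6, -1.3]
gripper_width: 0.325
```

Call:
step_arm(
  motion=[
    [0, 0, 0, 0, 0, 0, 255],
    [0, 0, 0, 0, 0, 0, 255],
    [0, 0, 0, 0, 0, 0, 255],
  ],
)

```text
time: 7.75
tool_pos: [0.5194, 0.1101, 0.2379]
tool_rot: [0.0, 0.981, 0.196, 0.0]
contact_force: [-0.6, 0.6, -1.9]
gripper_width: 0.329
```

```bash
python3 look.py d wrist handle,empty_post,full_post,carrier
```

```text
{'time': 7.75, 'tool_pos': array([0.5194, 0.1101, 0.2379]), 'tool_rot': array([0.0001, 0.9805, 0.1964, 0.    ]), 'contact_force': array([-0.5649,  0.5563, -1.9326]), 'gripper_width': 0.32909494848103177}
wrist handle 0.67 [253.7 153.5] [0.5401 0.1235]
wrist handle 0.27 [263.  144.2] [0.5522 0.1185]
wrist empty_post 0.88 [257.5  74.5] [0.6152 0.1509]
wrist empty_post 0.58 [262.4 204.5] [0.4686 0.0829]
wrist full_post 0.97 [259.2 206.9] [0.4638 0.0855]
wrist carrier 0.62 [261.5 143.9] [0.5406 0.1143]
```

View pics/wrist_d.png

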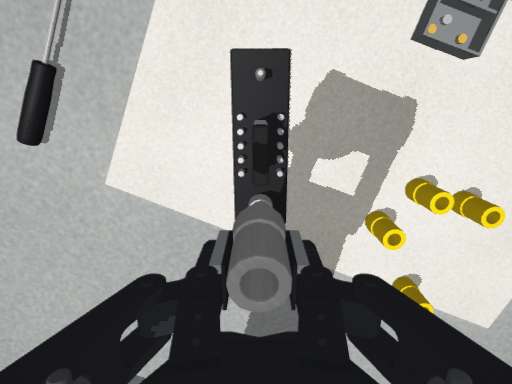

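```bash
cat > ov.py <<'E'
from h import *
import sys
def pts(x,y,yaw):
    def W(a,b,z): return [x+a*np.cos(yaw)-b*np.sin(yaw),y+a*np.sin(yaw)+b*np.cos(yaw),z]
    return W
def draw(f,c,x,y,yaw,box,k,fn,obj='carrier'):
    W=pts(x,y,yaw);u0,v0,u1,v1=box
    big=cv2.resize(f['pixels'][v0:v1,u0:u1,::-1].copy(),None,fx=k,fy=k,interpolation=cv2.INTER_CUBIC)
    def pl(P,col): 
        P=((np.array([proj(c,p) for p in P])-[u0,v0]+.5)*k).astype(int);cv2.polylines(big,[P],True,col,1)
    circ=lambda a,r,z:[W(a+r*np.cos(t),r*np.sin(t),z) for t in np.linspace(0,6.28,30)]
    pl([W(.11,.035,.014),W(.11,-.035,.014),W(-.11,-.035,.014),W(-.11,.035,.014)],(0,0,255))
    pl(circ(.08,.0055,.014),(0,255,0));pl(circ(.08,.0025,.054),(0,255,0))
    pl([W(.03,.008,.1),W(.03,-.008,.1),W(-.03,-.008,.1),W(-.03,.008,.1)],(255,255,0))
    pl(circ(-.08,.0145,.074),(255,0,255))
    cv2.imwrite('pics/'+fn,big)
E
python3 - <<'E'
from ov import *
s=monitor.state();f=grab('wrist');c=cam(f,s)
np.set_printoptions(precision=4,suppress=True)
for uv in((231,49),(290,48)): print(onz(c,uv,.014))
print('posttop',onz(c,(260,74),.054))
yaw=np.arctan2(.1509-.0855,.6152-.4638);print(yaw,np.degrees(yaw))
draw(f,c,.5405,.1182,np.radians(23.3),(200,30,320,220),3,'ov_d.png')
E
```

```text
[0.6284 0.19   0.014 ]
[0.6554 0.1283 0.014 ]
posttop [0.6135 0.148  0.054 ]
0.4077580204742845 23.36281363578551
```

View pics/ov_d.png

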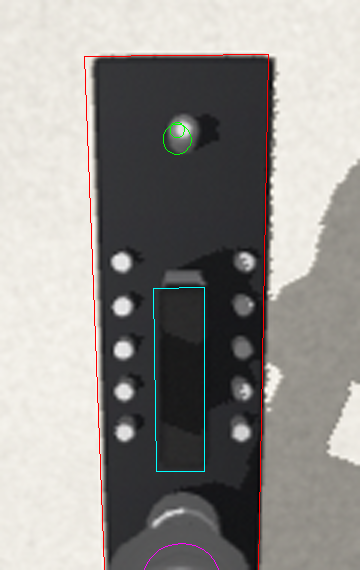

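Post tip at wrist (260,72) and plinth far corners at (231,49) and (290,48). The carrier is at about (0.541, 0.1165), yaw 22.8°, so the empty post is at about (0.615, 0.148). I move above it.

Call:
step_arm(
  motion=[
    [0.03, 0.01, 0, 0, 0, 0, 255],
    [0.09, 0.035, 0, 0, 0, 0, 255],
    [0.15, 0.06, 0, 0, 0, 0, 255],
    [0.185, 0.073, -0.02, 0, 0, 0, 255],
    [0.191, 0.076, -0.08, 0, 0, 0, 255],
    [0.191, 0.076, -0.15, 0, 0, 0, 255],
    [0.191, 0.076, -0.21, 0, 0, 0, 255],
    [0.191, 0.076, -0.25, 0, 0, 0, 255],
    [0.191, 0.076, -0.276, 0, 0, 0, 255],
    [0.191, 0.076, -0.276, 0, 0, 0, 255],
  ],
)

```text
time: 9.05
tool_pos: [0.6133, 0.1488, 0.0974]
tool_rot: [-0.0, 0.98, 0.197, -0.002]
contact_force: [-0.4, -0.4, -1.9]
gripper_width: 0.33
```

Call:
step_arm(
  motion=[
    [0, 0, 0, 0, 0, 0, 255],
    [0, 0, 0, 0, 0, 0, 255],
  ],
)

```text
time: 9.25
tool_pos: [0.6162, 0.1492, 0.102]
tool_rot: [0.0, 0.98, 0.197, 0.002]
contact_force: [-0.3, -0.7, -2.0]
gripper_width: 0.326
```

Run:
```python
from h import *
s=monitor.state();print(s['tool_pos'],s['contact_force'])
B={'scene':(245,140,325,240),'side':(180,120,300,230),'wrist':(150,120,370,384)}
ims=[]
for n,b in B.items():
    f=grab(n,n+'_e.png');c=cam(f,s);k={'wrist':2,'scene':6,'side':5}[n]
    u0,v0,u1,v1=b;big=cv2.resize(f['pixels'][v0:v1,u0:u1,::-1].copy(),None,fx=k,fy=k,interpolation=2)
    if n!='wrist':
      x,y,z=s['tool_pos'];zb=z-.0235
      for X,Y,r,zz,col in((.615,.148,.0055,.014,(0,255,0)),(.615,.148,.0025,.054,(0,255,0)),(x,y,.016,zb,(0,0,255)),(x,y,.0145,zb+.06,(0,0,255))):
        P=[proj(c,[X+r*np.cos(t),Y+r*np.sin(t),zz]) for t in np.linspace(0,6.28,30)]
        cv2.polylines(big,[((np.array(P)-[u0,v0]+.5)*k).astype(int)],True,col,1)
    cv2.imwrite(f'pics/e_{n}.png',big)
```

```text
[0.61617042 0.14917543 0.10202146] [-0.32514307 -0.6689592  -1.96564426]
```

View pics/e_scene.png

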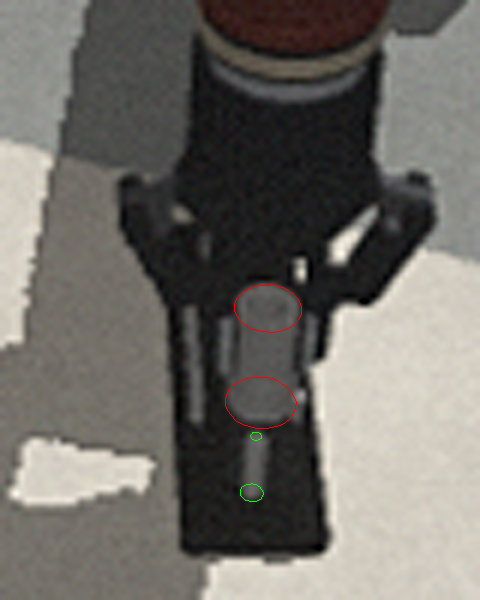

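View pics/e_side.png

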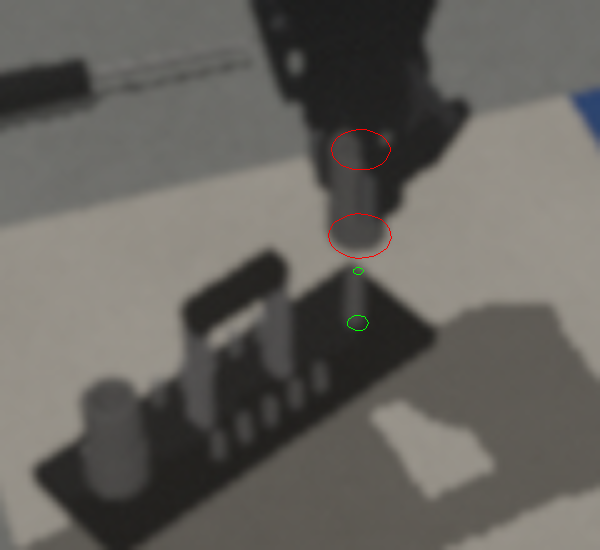

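View pics/e_wrist.png

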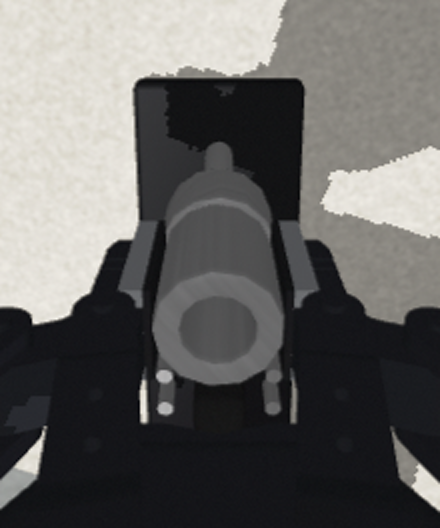

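In both fixed views the post and the held socket show the same small offset from their models, so the relative alignment is good to about 1 mm. Column 219 is common to both in the wrist crop. I trim by -1 mm and descend partway.

Call:
step_arm(
  motion=[
    [-0.002, -0.002, 0, 0, 0, 0, 255],
    [-0.002, -0.002, -0.02, 0, 0, 0, 255],
    [-0.002, -0.002, -0.035, 0, 0, 0, 255],
    [-0.002, -0.002, -0.05, 0, 0, 0, 255],
    [-0.002, -0.002, -0.065, 0, 0, 0, 255],
    [-0.002, -0.002, -0.08, 0, 0, 0, 255],
    [-0.002, -0.002, -0.08, 0, 0, 0, 255],
  ],
)

```text
time: 10.1
tool_pos: [0.6127, 0.1479, 0.0579]
tool_rot: [-0.0, 0.98, 0.197, -0.001]
contact_force: [0.4, 0.2, -1.5]
gripper_width: 0.333
```

```bash
python3 look.py f side,wrist
python3 - <<'E'
import cv2
b=cv2.imread('pics/side_f.png');cv2.imwrite('pics/f.png',cv2.resize(b[120:230,180:300],None,fx=5,fy=5))
E
```

```text
{'time': 10.1, 'tool_pos': array([0.6127, 0.1479, 0.0579]), 'tool_rot': array([-0.0001,  0.9804,  0.1971, -0.0014]), 'contact_force': array([ 0.4183,  0.2115, -1.528 ]), 'gripper_width': 0.33341727654205416}
```

View pics/f.png

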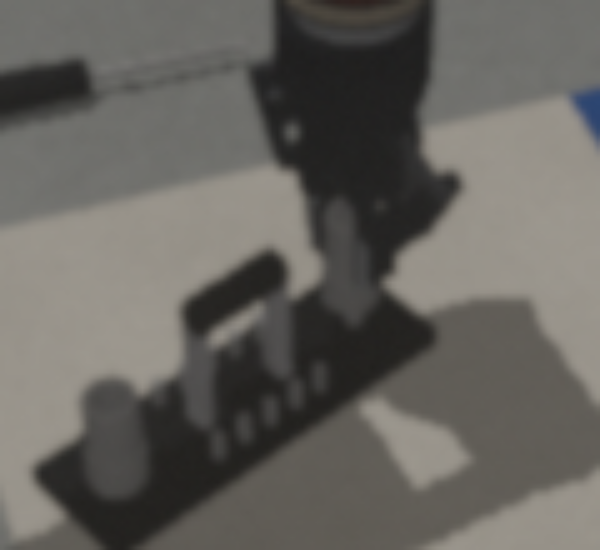

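View pics/wrist_f.png

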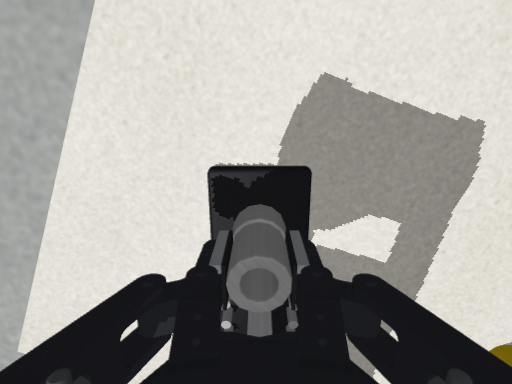

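The post foot shows centred under the socket at (354,318), the force is nil and the carrier has not moved, so the post is inside the bore. I continue down slowly.

Call:
step_arm(
  motion=[
    [0.002, 0, -0.01, 0, 0, 0, 255],
    [0.002, 0, -0.02, 0, 0, 0, 255],
    [0.002, 0, -0.03, 0, 0, 0, 255],
    [0.002, 0, -0.037, 0, 0, 0, 255],
    [0.002, 0, -0.037, 0, 0, 0, 255],
  ],
)

```text
time: 10.7
tool_pos: [0.6141, 0.148, 0.0403]
tool_rot: [-0.0, 0.98, 0.197, -0.001]
contact_force: [-0.8, -0.8, -2.2]
gripper_width: 0.325
```

Call:
step_arm(
  motion=[
    [0, 0, -0.003, 0, 0, 0, 255],
    [0, 0, -0.005, 0, 0, 0, 255],
    [0, 0, -0.005, 0, 0, 0, 255],
  ],
)

```text
time: 11.0
tool_pos: [0.6148, 0.148, 0.0389]
tool_rot: [-0.0, 0.98, 0.197, 0.0]
contact_force: [0.7, 0.6, -1.8]
gripper_width: 0.327
```

Call:
step_arm(
  motion=[
    [0, 0, 0, 0, 0, 0, 200],
    [0, 0, 0, 0, 0, 0, 120],
    [0, 0, 0, 0, 0, 0, 60],
    [0, 0, 0, 0, 0, 0, 0],
    [0, 0, 0, 0, 0, 0, 0],
    [0, 0, 0, 0, 0, 0, 0],
    [0, 0, 0, 0, 0, 0, 0],
  ],
)

```text
time: 11.7
tool_pos: [0.6148, 0.148, 0.0389]
tool_rot: [0.0, 0.98, 0.197, 0.0]
contact_force: [-0.4, 0.5, 0.5]
gripper_width: 1.001
```

Call:
step_arm(
  motion=[
    [0, 0, 0.02, 0, 0, 0, 0],
    [0, 0, 0.07, 0, 0, 0, 0],
    [0, 0, 0.14, 0, 0, 0, 0],
    [-0.02, -0.01, 0.21, 0, 0, 0, 0],
    [-0.1, -0.04, 0.27, 0, 0, 0, 0],
    [-0.17, -0.07, 0.33, 0, 0, 0, 0],
    [-0.23, -0.096, 0.37, 0, 0, 0, 0],
    [-0.26, -0.11, 0.37, 0, 0, 0, 0],
    [-0.26, -0.11, 0.37, 0, 0, 0, 0],
    [-0.26, -0.11, 0.37, 0, 0, 0, 0],
  ],
)

```text
time: 12.7
tool_pos: [0.485, 0.0931, 0.2244]
tool_rot: [0.0, 0.98, 0.197, 0.001]
contact_force: [-0.1, -0.8, -0.2]
gripper_width: 1.001
```

Run:
```python
from ov import *
s=monitor.state();print(s['tool_pos'],s['contact_force'],s['time'])
f=grab('wrist','wrist_g.png');c=cam(f,s)
draw(f,c,.5415,.1165,np.radians(22.8),(190,30,330,230),3,'ov_g.png')
f=grab('side','side_g.png')
cv2.imwrite('pics/g.png',cv2.resize(f['pixels'][120:230,180:300,::-1],None,fx=5,fy=5,interpolation=2))
```

```text
[0.48497241 0.0931058  0.22436371] [-0.12255419 -0.76895798 -0.15355024] 12.7
```

View pics/ov_g.png

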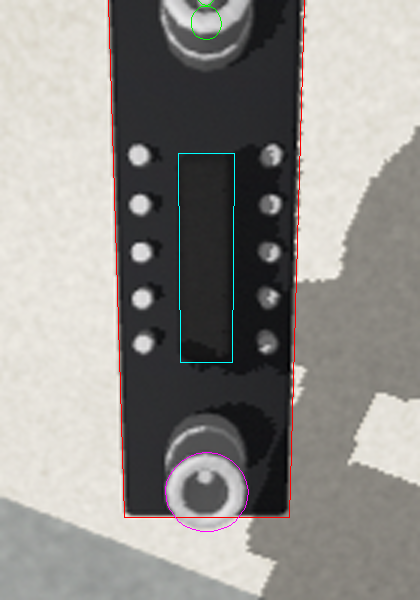

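View pics/g.png

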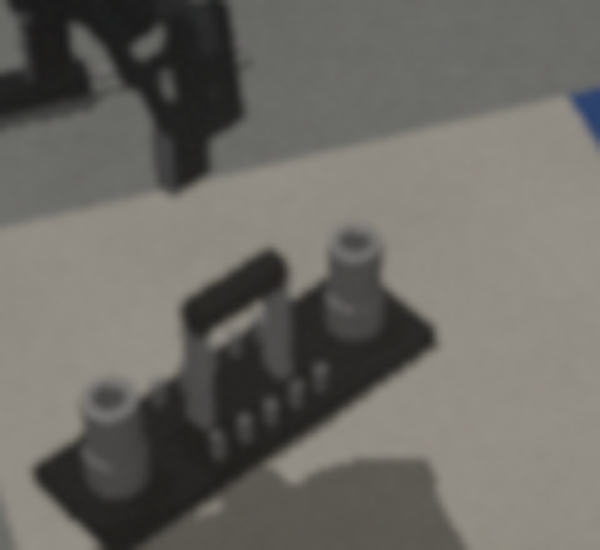

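Both sockets are seated: equal height over the plinth in the side view at (355,280) and (115,440), and the post tip is visible in the full one's bore. The handle outline fits at (0.5415, 0.1165). I go to the handle.

Call:
step_arm(
  motion=[
    [0.04, 0.016, 0, 0, 0, 0, 0],
    [0.1, 0.04, 0, 0, 0, 0, 0],
    [0.113, 0.047, -0.04, 0, 0, 0, 0],
    [0.113, 0.047, -0.1, 0, 0, 0, 0],
    [0.113, 0.047, -0.16, 0, 0, 0, 0],
    [0.113, 0.047, -0.21, 0, 0, 0, 0],
    [0.113, 0.047, -0.25, 0, 0, 0, 0],
    [0.113, 0.047, -0.28, 0, 0, 0, 0],
    [0.113, 0.047, -0.305, 0, 0, 0, 0],
    [0.113, 0.047, -0.305, 0, 0, 0, 0],
  ],
)

```text
time: 13.8
tool_pos: [0.5401, 0.1165, 0.0691]
tool_rot: [-0.0, 0.98, 0.197, -0.002]
contact_force: [-0.9, 0.3, 0.4]
gripper_width: 0.995
```

```bash
python3 look.py h wrist
```

```text
{'time': 13.8, 'tool_pos': array([0.5401, 0.1165, 0.0691]), 'tool_rot': array([-0.0002,  0.9804,  0.1972, -0.002 ]), 'contact_force': array([-0.924 ,  0.2542,  0.3815]), 'gripper_width': 0.9952826313196829}
```

View pics/wrist_h.png

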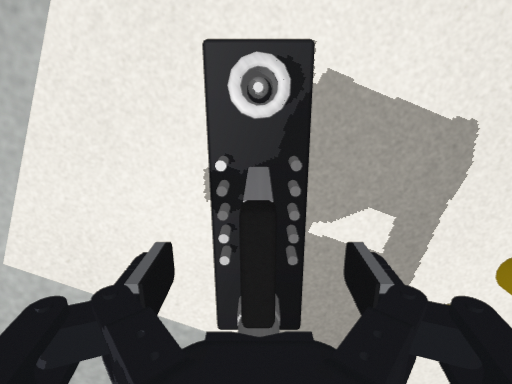

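Run:
```python
from h import *
s=monitor.state();f=grab('wrist');c=cam(f,s)
a=onz(c,(258.5,200),.1);b=onz(c,(258,326),.1);print(a,b,(a+b)/2,np.linalg.norm(a-b),s['tool_pos'])
```

```text
[0.5739772  0.12996892 0.1       ] [0.51589297 0.10590235 0.1       ] [0.54493509 0.11793563 0.1       ] 0.06287271104099107 [0.54101812 0.11660803 0.07059121]
```

The bar spans rows 200–326 and is centred on column 258, with the post tip visible in the newly seated socket at (259,87). I shift about 2.5 mm along the bar and close.

Call:
step_arm(
  motion=[
    [0.005, 0.002, 0, 0, 0, 0, 0],
    [0.005, 0.002, 0, 0, 0, 0, 100],
    [0.005, 0.002, 0, 0, 0, 0, 200],
    [0.005, 0.002, 0, 0, 0, 0, 255],
    [0.005, 0.002, 0, 0, 0, 0, 255],
    [0.005, 0.002, 0, 0, 0, 0, 255],
    [0.005, 0.002, 0, 0, 0, 0, 255],
    [0.005, 0.002, 0, 0, 0, 0, 255],
    [0.005, 0.002, 0, 0, 0, 0, 255],
    [0.005, 0.002, 0, 0, 0, 0, 255],
  ],
)

```text
time: 14.9
tool_pos: [0.5437, 0.1178, 0.0716]
tool_rot: [-0.0, 0.98, 0.197, -0.0]
contact_force: [-2.4, 2.2, 2.5]
gripper_width: 0.176
```

Call:
step_arm(
  motion=[
    [0, 0, 0.006, 0, 0, 0, 255],
    [0, 0, 0.015, 0, 0, 0, 255],
    [0, 0, 0.03, 0, 0, 0, 255],
    [0, 0, 0.04, 0, 0, 0, 255],
    [0, 0, 0.04, 0, 0, 0, 255],
    [0, 0, 0.04, 0, 0, 0, 255],
  ],
)

```text
time: 15.5
tool_pos: [0.5439, 0.1175, 0.0916]
tool_rot: [0.0, 0.98, 0.197, 0.0]
contact_force: [0.3, -0.4, -6.6]
gripper_width: 0.173
```

Run:
```python
from h import *
s=monitor.state();print(s)
f=grab('side','side_i.png');g=grab('wrist','wrist_i.png')
a=cv2.resize(f['pixels'][100:230,170:310,::-1],None,fx=3,fy=3,interpolation=2)
cv2.imwrite('pics/i.png',np.hstack([a,cv2.resize(g['pixels'][...,::-1],(400,390))[:390]]))
```

```text
{'time': 15.5, 'joint_pos': array([ 7.89987107e-02,  1.89118403e-02,  1.89107938e+00, -1.18299183e-04,
        1.23110334e+00,  1.25309925e+00]), 'joint_vel': array([ 0.00121608,  0.00586606,  0.00702277,  0.00095876,  0.00110328,
       -0.00595255]), 'joint_efforts': array([-1.72067410e-02, -3.77404475e+01, -3.68785465e+01, -6.05689813e-03,
       -1.06676918e-02, -3.74860483e-04]), 'tool_pos': array([0.54393713, 0.11746081, 0.09164571]), 'tool_rot': array([8.50308233e-05, 9.80389550e-01, 1.97069189e-01, 2.40634760e-04]), 'contact_force': array([ 0.32911933, -0.41671333, -6.60765014]), 'ft_torque': array([ 0.04233425,  0.00652784, -0.01242684]), 'gripper_width': 0.17297050257721638}
```

View pics/i.png

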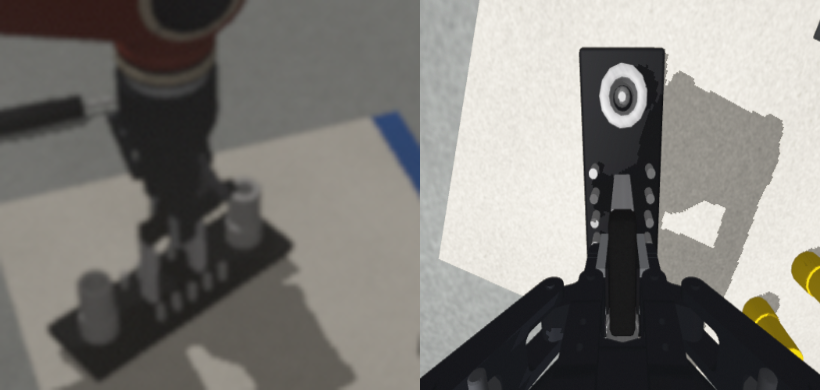

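The wrist carries about 6.6 N (0.67 kg), so the loaded carrier is off the bench, and it looks level. I raise it to 10 cm.

Call:
step_arm(
  motion=[
    [0, 0, 0.015, 0, 0, 0, 255],
    [0, 0, 0.035, 0, 0, 0, 255],
    [0, 0, 0.06, 0, 0, 0, 255],
    [0, 0, 0.085, 0, 0, 0, 255],
    [0, 0, 0.11, 0, 0, 0, 255],
    [0, 0, 0.13, 0, 0, 0, 255],
    [0, 0, 0.147, 0, 0, 0, 255],
    [0, 0, 0.157, 0, 0, 0, 255],
    [0, 0, 0.16, 0, 0, 0, 255],
    [0, 0, 0.16, 0, 0, 0, 255],
  ],
)

```text
time: 16.6
tool_pos: [0.5437, 0.1175, 0.1712]
tool_rot: [-0.0, 0.98, 0.197, -0.0]
contact_force: [0.1, -0.3, -5.7]
gripper_width: 0.177
```

Call:
step_arm(
  motion=[
    [0, 0, 0, 0, 0, 0, 255],
    [0, 0, 0, 0, 0, 0, 255],
    [0, 0, 0, 0, 0, 0, 255],
    [0, 0, 0, 0, 0, 0, 255],
    [0, 0, 0, 0, 0, 0, 255],
  ],
)

```text
time: 17.1
tool_pos: [0.5437, 0.1175, 0.1712]
tool_rot: [-0.0, 0.98, 0.197, -0.0]
contact_force: [-0.7, 0.3, -5.9]
gripper_width: 0.173
```

Run:
```python
from h import *
s=monitor.state();print({k:s[k] for k in['time','tool_pos','tool_rot','contact_force','ft_torque','gripper_width','joint_vel']})
f=grab('side','side_j.png');g=grab('wrist','wrist_j.png');h=grab('scene','scene_j.png')
a=cv2.resize(f['pixels'][70:220,180:330,::-1],(400,400),interpolation=2)
b=cv2.resize(h['pixels'][120:240,230:350,::-1],(400,400),interpolation=2)
cv2.imwrite('pics/j.png',np.hstack([a,b]))
```

```text
{'time': 17.1, 'tool_pos': array([0.54370773, 0.11754386, 0.17122261]), 'tool_rot': array([-3.47860014e-05,  9.80383099e-01,  1.97101376e-01, -1.60433028e-04]), 'contact_force': array([-0.65337004,  0.27994542, -5.87192851]), 'ft_torque': array([0.01802541, 0.010079  , 0.04004396]), 'gripper_width': 0.17318374048196325, 'joint_vel': array([ 5.44621961e-04, -2.12070114e-03,  4.26899915e-05, -3.79793369e-04,
       -1.28319609e-03, -5.01729438e-03])}
```

View pics/j.png

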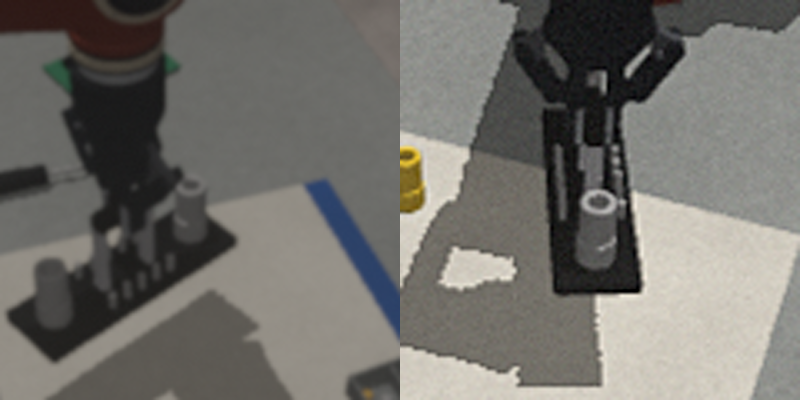

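View pics/wrist_j.png

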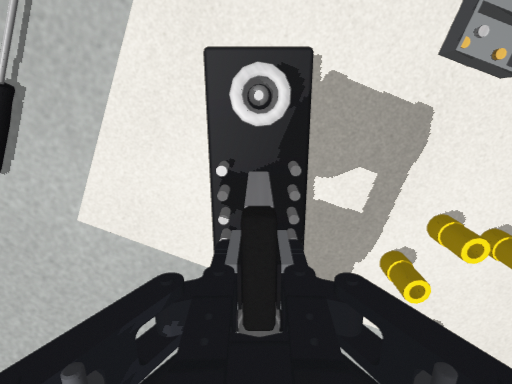

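View pics/scene_j.png

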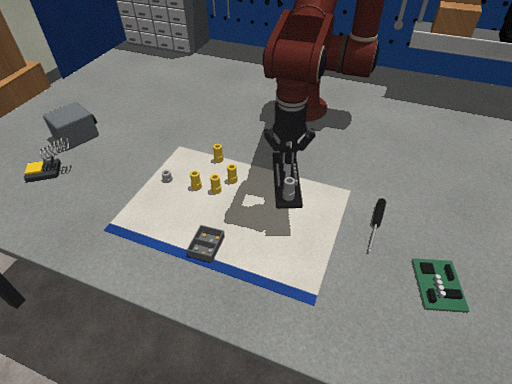

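Carrier is held about 10 cm up and still. Both sockets are on their posts and the bystanders are where they were. Handing in.

```bash
python3 -c "
from h import *
print(manip.job_done())"
```

```text
the job is handed in; nothing more can be done
None
```

The job is done and handed in at about 17 s of the 58 s allowed. I put the loose steel socket on the empty post, let go, then lifted the carrier by its handle and left it held there.

- **Socket:** after release, the side view showed both tall sockets standing equally high over the plinth. The post tip was visible in the newly placed socket's bore, also after the lift.
- **Lift:** the tool rose about 10 cm (TCP z from 0.072 to 0.171 m). The wrist carried about 6 N, which fits the loaded carrier, and the joints were still.
- **Level:** between 2 cm and 10 cm up, the wrist view of the carrier did not change. From before the grasp to after it, the far plinth edge moved about 7 px. I put that down mostly to my 2.5 mm shift along the bar, so a tilt of about a degree is not ruled out. I did not measure the tilt separately.
- **Other things:** the short socket, screwdriver, tray and yellow sockets look undisturbed in the last scene picture.
- **Disagreement:** the point detections differed by up to about 1 cm between cameras. I relied on model overlays in the wrist view, checked against the two fixed cameras before placing the socket.

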